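# Reject the worn lever hinge

### The arm

A 6-joint arm with a two-finger parallel gripper is mounted at the origin on the work surface; the furniture and walls round the work are solid. World frame = base frame: x ahead of the robot, y to its left, z up, the work surface at z = 0. Lengths are in m, angles in degrees, forces in N, time in s.
With the tool pointing down it reaches from about 0.35 to 0.875 m from the base axis. Payload 4.2 kg.
Tool frame: the origin (TCP) lies midway between the tips of the shut fingers; the grasp point (between the pads) lies 19 mm behind it; z points along the fingers, y is the line along which they close (so a half turn about z gives the same grasp; the last joint's range is limited). The gripper opens to 87 mm and grips with 3 to 60 N. Pads are 19 mm wide; open, the fingers measure 117 mm over their backs; the gripper's body (75 mm by 190 mm) begins 51 mm behind the grasp point.
Start: joints at [78.587, 22.042, 0.453, 0, -68.411, -14.817], TCP at [0.276, 0.561, 0.189] pointing down, gripper open.
Joint ranges: [-179.83, 179.83], [-69.29, 118.12], [-61.27, 80.66], [-181.25, 117.63], [-171.15, -9.14], [-177.46, 177.46]. Speed limits (degrees/s): [159.86, 159.86, 180, 180, 180, 180].

### API

Orientations are given as [roll, pitch, yaw] about the fixed x, y, z axes, in that order (R = Rz(yaw) Ry(pitch) Rx(roll)).
In Python, from workcell import env gives the robot as it stands. The module is installed in compiled form; this text tells all that it offers. Calls block until the motion is done:
- env.goto(position, orientation): joint-space move of the TCP to a pose.
- env.move_straight(position, rotation=None, rate=0.15, force_limit=None): straight line of the TCP; rotation=None keeps the orientation; rate is the mean speed in m/s. With force_limit (N) it stops when the force on the tool has changed by that much, and returns True; else False.
- env.set_joints(angles): joint-space move.
- env.gripper_to(opening, grasp_force=None): opening from 0.0 (shut) to 1.0 (fully open); grasp_force is the grip in N (None keeps the last); returns when the fingers have stopped.
- env.dwell(seconds).
- env.inverse_kinematics(position, orientation): joint angles nearest the present ones, or None.
- env.read_state(): the state.
- env.grab_frame(name): name is "side" or "top" or "wrist"; returns a dict with "image" (384x512x3 uint8, blue, green, red), "fx", "fy", "cx", "cy" (pixels), "position" and "orientation" of the camera in the world. Camera axes: x right, y up, looking along -z (the intrinsics and any distortion apply to the point x, -y, -z); pixel columns grow to the right and rows downward; lengths in m; the calibration is good to about 2 mm. A picture is of the moment at which its call begins. There is no depth.
A pose or a line that the arm cannot do raises env.Unreachable and nothing moves.
- env.close_job(): hands the job in; it is judged then, once.
Trained networks look in a picture, given as the dict that the camera call returned (one of the last four; its "shot" number tells which), for a name from the list of things; names that differ only in an ending like _2 or _b are one class to them, and where a whole thing is asked for, a point or a joint stands for the part that bears it (a point fixed in the world has none). Each returns a list of dicts, best first, with "score" (0 to 1); they miss things now and then, are a little off and sometimes report something else, mostly with a low value. They report only what shows in the picture. A call takes as long as a camera call.
- env.search_frame(picture, thing): "xyz" ([x, y, z] in m, in world coordinates, good to about 4 mm: the middle of the surface that is visible of it).
- env.trace(picture, thing): "mask" (384x512 bool, what is visible of it).
The state is a dict: "clock": time; "joint_positions": joint angles; "qvel": joint speeds; "joint_torque": joint torques, N m; "position": TCP position; "tool_rot": TCP orientation; "force": force on the tool from outside, world axes, zero at the start; "wrist_torque": the same for the moment, N m; "opening": opening from 0.0 (shut) to 1.0 (fully open); "finger_force": force on a finger pad.
Only numpy, scipy, OpenCV 4.12 (cv2) and the standard library are available. Lean on these libraries where they do the work, as an engineer would, in place of code of your own. Each camera call takes 0.05 s, during which the arm holds its last target. There are 200 camera calls.

### The job

One of the three spare lever hinges on the grey test stand is worn and loose in its pivot: find it by rocking the blue levers back and forth, to the near and to the far side, pushing gently against their stops with the fingers and never squeezing them (at most 25 N on anything on the stand, squeezing counted). Rock the loose one through its whole play to the near side, then to the far side, and leave it leaning fully to the far side; only then push the red reject slide in front of it out toward the near side by at least 20 mm, leaving the other two slides home. Leave the ink bottle, the glue stick and the clip tub where they are.

Things in the scene. Friction and masses are not known exactly. Their poses are not given: they have to be found in the camera images.
- test_stand: Grey steel test stand fixed to the desk: plate 200 x 345 x 10 mm with a row of three identical hinges. Origin: centre of its underside. x points to the far side, y along the row to the left, z up. The pivots (axes along y) are at x = 55 mm, z = 44 mm, y = 115, 0 and -115 mm; the slides' home is x = -45 mm at the same y. Black pivot blocks: 46 x 44 mm, up to z = 57 mm.
- lever_left (a joint): Tilt (rad) of the left lever: 0 upright, + to the far side, - to the near side; starts within 0.03. Pivot friction 0.5 N at the grip: it stays where left. Free play each way: sound 0.035, loose 0.16; past it an elastic stop resists with about 6 N per mm at the grip. Just one of the three is loose; which one changes each time, unseen and whatever the name.
- lever_left_grip (a point): Middle of the blue plastic grip of the left lever: 20 mm along x (the rocking direction), 18 mm wide along y, 46 mm tall, its top 21 mm above this point. The point is 75 mm from the pivot axis, 119 mm above the desk when upright; axes as the stand's, tilting with the lever. Below the grip is a 12 x 10 mm steel bar.
- slide_left (a joint): Travel (m) of the left red reject slide: 0 = home, 0.035 = fully out (a hard stop) toward the near side, -x of the stand; 0.020 is far enough. Starts home. Between its tab and the pivot block behind it 69 mm are free. Friction about 1.5 N; it stays where it is left.
- slide_left_grip (a point): Point on the red upright tab of the left reject slide, on the near side of the left lever. The tab is 16 mm along x, 14 mm wide along y; its top is 13 mm above this point. The point is 43.5 mm above the desk, 27 mm above the tab's broad foot, 33 mm above the plate.
- lever_middle (a joint): Tilt (rad) of the middle lever: 0 upright, + to the far side, - to the near side; starts within 0.03. Pivot friction 0.5 N at the grip: it stays where left. Free play each way: sound 0.035, loose 0.16; past it an elastic stop resists with about 6 N per mm at the grip. Just one of the three is loose; which one changes each time, unseen and whatever the name.
- lever_middle_grip (a point): Middle of the blue plastic grip of the middle lever: 20 mm along x (the rocking direction), 18 mm wide along y, 46 mm tall, its top 21 mm above this point. The point is 75 mm from the pivot axis, 119 mm above the desk when upright; axes as the stand's, tilting with the lever. Below the grip is a 12 x 10 mm steel bar.
- slide_middle (a joint): Travel (m) of the middle red reject slide: 0 = home, 0.035 = fully out (a hard stop) toward the near side, -x of the stand; 0.020 is far enough. Starts home. Between its tab and the pivot block behind it 69 mm are free. Friction about 1.5 N; it stays where it is left.
- slide_middle_grip (a point): Point on the red upright tab of the middle reject slide, on the near side of the middle lever. The tab is 16 mm along x, 14 mm wide along y; its top is 13 mm above this point. The point is 43.5 mm above the desk, 27 mm above the tab's broad foot, 33 mm above the plate.
- lever_right (a joint): Tilt (rad) of the right lever: 0 upright, + to the far side, - to the near side; starts within 0.03. Pivot friction 0.5 N at the grip: it stays where left. Free play each way: sound 0.035, loose 0.16; past it an elastic stop resists with about 6 N per mm at the grip. Just one of the three is loose; which one changes each time, unseen and whatever the name.
- lever_right_grip (a point): Middle of the blue plastic grip of the right lever: 20 mm along x (the rocking direction), 18 mm wide along y, 46 mm tall, its top 21 mm above this point. The point is 75 mm from the pivot axis, 119 mm above the desk when upright; axes as the stand's, tilting with the lever. Below the grip is a 12 x 10 mm steel bar.
- slide_right (a joint): Travel (m) of the right red reject slide: 0 = home, 0.035 = fully out (a hard stop) toward the near side, -x of the stand; 0.020 is far enough. Starts home. Between its tab and the pivot block behind it 69 mm are free. Friction about 1.5 N; it stays where it is left.
- slide_right_grip (a point): Point on the red upright tab of the right reject slide, on the near side of the right lever. The tab is 16 mm along x, 14 mm wide along y; its top is 13 mm above this point. The point is 43.5 mm above the desk, 27 mm above the tab's broad foot, 33 mm above the plate.
- ink_bottle: White stamp-ink bottle with a violet cap, 33 x 33 x 82 mm, loose on the desk at the right. Origin at the centre of its underside.
- glue_stick: Glue stick, yellow with a white cap, 28 x 28 x 91 mm, standing loose on the desk at the right. Origin at the centre of its underside.
- clip_tub: Dark round tub of paper clips, 62 x 62 x 36 mm, loose on the desk at the right. Origin at the centre of its underside.

How it is judged (in metres and radians):
On the way, in this order (a step that is already met when the one before it is completed fails the run):
1. the loose lever is rocked through its play to the near side (tilt under -0.12 rad), all slides still home (value of joint any of lever_left, lever_middle, lever_right below -0.12 rad and value of joint each of slide_left, slide_middle, slide_right below 0.006 m), for 0.05 s.
2. then it is rocked through its play to the far side (tilt over 0.12 rad), all slides still home (value of joint any of lever_left, lever_middle, lever_right above 0.12 rad and value of joint each of slide_left, slide_middle, slide_right below 0.006 m), for 0.05 s.
At the end, for the whole second after the job is handed in: The loose lever is left leaning to the far side by more than 0.12 rad (a sound hinge cannot stay there), the red slide in front of that lever is pulled out by more than 19 mm (of 35), and the other two slides are within 6 mm of home (((value of joint lever_left above 0.12 rad and value of joint slide_left above 0.019 m and value of joint each of slide_middle, slide_right below 0.006 m) or (value of joint lever_middle above 0.12 rad and value of joint slide_middle above 0.019 m and value of joint each of slide_left, slide_right below 0.006 m) or (value of joint lever_right above 0.12 rad and value of joint slide_right above 0.019 m and value of joint each of slide_left, slide_middle below 0.006 m))); the robot touches nothing.
It fails at once if a hinge or slide is forced: more than 25 N of contact force (a squeeze counts with both fingers) between the robot and the test stand with its levers and slides (contact force between any of the fingers, the arm and test_stand above 25 N).
It fails at once if the ink bottle, glue stick or clip tub is pushed by more than 15 mm (distance of any of ink_bottle, glue_stick, clip_tub from where it was at the start of the episode above 0.015 m).
It also fails if it takes over 61 s, if anything falls off the work surface, if the arm or the gripper's body presses on something with over 40 N, if the wrist force passes 120 N, or if a joint passes its speed limit or range.

## Working session

There is one attempt and no reset: what is moved stays moved. The work goes in short steps, each a Python script; the robot and the scene stay as the last script left them, time stands still between calls to the robot, and variables do not carry over. Pictures are saved under pics/ and viewed, at most 10 in all, crops included, and the job is handed in when it is done.

```bash
mkdir -p pics
cat > h.py <<'E'
from workcell import env
import numpy as np, cv2
from scipy.spatial.transform import Rotation as R
E
python3 - <<'E'
from h import *
s=env.read_state(); print(s['clock'],s['position'],s['tool_rot'],s['opening'])
ims=[]
for c in ['top','side']:
    p=env.grab_frame(c); ims.append(p['image']); print(c,p['fx'],p['cx'],p['cy'],p['position'],p['orientation'],p.keys())
    for n in ['lever_left_grip','lever_middle_grip','lever_right_grip','slide_left_grip','slide_middle_grip','slide_right_grip','test_stand','ink_bottle','glue_stick','clip_tub']:
        print(n,[(np.round(d['xyz'],3).tolist(),round(d['score'],2)) for d in env.search_frame(p,n)[:4]])
cv2.imwrite('pics/a.png',cv2.resize(np.vstack(ims),(450,600)) if 0 else ims[0]); cv2.imwrite('pics/b.png',ims[1])
print(env.read_state()['clock'])
E
```

```text
0.0 [0.27590692 0.56003349 0.18755411] [ 1.79873689e+02 -5.85811311e-03 -2.62376826e+01] 0.9979279321894445
top 417.4092961711433 251.90179155766805 191.45509544491702 [ 0.38565432 -0.1272112   1.35874045] [  3.70645482  -0.80486017 -90.62112852] dict_keys(['image', 'fx', 'fy', 'cx', 'cy', 'position', 'orientation', 'shot'])
lever_left_grip [([0.484, 0.125, 0.03], 0.54), ([0.486, -0.099, 0.049], 0.4), ([0.59, -0.101, 0.128], 0.32)]
lever_middle_grip []
lever_right_grip [([0.59, -0.097, 0.13], 0.41)]
slide_left_grip [([0.485, 0.126, 0.036], 0.49)]
slide_middle_grip [([0.488, 0.011, 0.03], 0.55), ([0.485, 0.124, 0.035], 0.46)]
slide_right_grip []
test_stand [([0.532, 0.013, 0.009], 0.81)]
ink_bottle []
glue_stick []
clip_tub [([0.282, -0.235, 0.014], 0.64)]
side 409.1661053632862 262.11806938444414 191.04773299409396 [0.72739234 0.94383805 0.68760604] [ 61.38221688  -0.72469839 166.40810784] dict_keys(['image', 'fx', 'fy', 'cx', 'cy', 'position', 'orientation', 'shot'])
lever_left_grip [([0.592, -0.094, 0.107], 0.55), ([0.586, 0.137, 0.106], 0.5), ([0.493, -0.097, 0.032], 0.44)]
lever_middle_grip [([0.588, 0.024, 0.104], 0.63), ([0.587, 0.134, 0.11], 0.34)]
lever_right_grip [([0.596, -0.091, 0.107], 0.47)]
slide_left_grip [([0.284, -0.416, 0.052], 0.59), ([0.488, 0.135, 0.033], 0.56)]
slide_middle_grip [([0.489, 0.015, 0.032], 0.65)]
slide_right_grip []
test_stand [([0.539, 0.06, 0.005], 0.64)]
ink_bottle [([0.358, -0.395, 0.037], 0.56)]
glue_stick [([0.587, 0.136, 0.109], 0.49), ([0.283, -0.415, 0.053], 0.42)]
clip_tub [([0.29, -0.224, 0.023], 0.56)]
1.1
```

View pics/a.png

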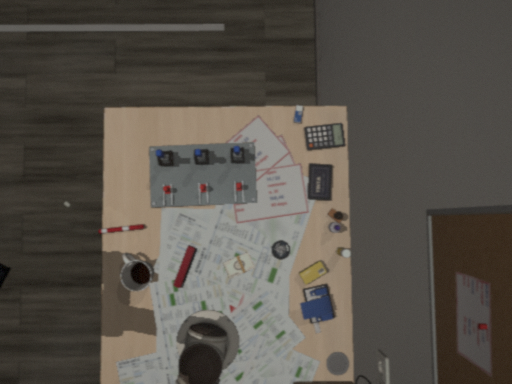

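View pics/b.png

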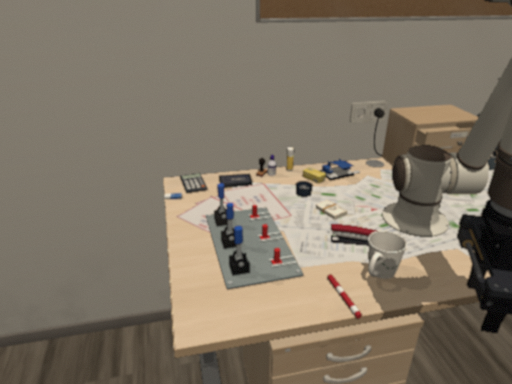

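The top view shows the stand plate with blue levers at about (158,153), (200,153) and (237,149). The red tabs are at about (167,188), (203,187) and (239,186), with the loose items to the right, clear of the stand. The side view agrees. Next I'll triangulate the blue and red blobs.

```bash
cat >> h.py <<'E'
def blobs(p,col,roi):
    h=cv2.cvtColor(p['image'],cv2.COLOR_BGR2HSV); x0,x1,y0,y1=roi
    m=cv2.inRange(h,(110,130,50),(128,255,255)) if col=='b' else cv2.inRange(h,(0,150,70),(6,255,255))|cv2.inRange(h,(174,150,70),(180,255,255))
    k=np.zeros_like(m); k[y0:y1,x0:x1]=m[y0:y1,x0:x1]
    n,_,st,c=cv2.connectedComponentsWithStats(k)
    i=sorted(range(1,n),key=lambda i:-st[i,4])[:3]
    return c[i],st[i]
def ray(p,uv):
    d=np.array([(uv[0]-p['cx'])/p['fx'],-(uv[1]-p['cy'])/p['fy'],-1]); d/=np.linalg.norm(d)
    return np.array(p['position']),R.from_euler('xyz',p['orientation'],degrees=True).apply(d)
def tri(a,b):
    (p,d),(q,e)=a,b
    t=np.linalg.lstsq(np.c_[d,-e],q-p,rcond=None)[0]; A,B=p+t[0]*d,q+t[1]*e
    return (A+B)/2,np.linalg.norm(A-B)
E
python3 - <<'E'
from h import *
T,S=env.grab_frame('top'),env.grab_frame('side')
for c,rt,rs in [('b',(145,262,138,170),(205,260,175,250)),('r',(145,262,170,212),(240,300,195,275))]:
    a,sa=blobs(T,c,rt); b,sb=blobs(S,c,rs)
    a=a[np.argsort(a[:,0])]; b=b[np.argsort(-b[:,1])]
    print(sa.tolist(),sb.tolist())
    for u,v in zip(a,b):
        P,g=tri(ray(T,u),ray(S,v)); print(c,u.round(1),v.round(1),P.round(4),round(g,4))
E
```

```text
[[157, 150, 5, 6, 25], [195, 150, 6, 5, 25], [234, 147, 5, 5, 23]] [[234, 226, 8, 18, 73], [226, 204, 7, 15, 64], [219, 183, 5, 15, 55]]
b [158.8 152.8] [237.2 234.2] [0.5851 0.1313 0.118 ] 0.0013
b [197.4 151.9] [229.3 211.6] [0.5864 0.0166 0.1142] 0.0004
b [236.2 149. ] [220.8 189.5] [ 0.5924 -0.0996  0.1207] 0.002
[[164, 187, 6, 6, 25], [201, 185, 4, 6, 20], [237, 184, 4, 6, 20]] [[272, 248, 9, 16, 76], [261, 225, 8, 13, 59], [251, 206, 7, 11, 41]]
r [166.4 189.3] [276.4 256.5] [0.4819 0.1253 0.0285] 0.0015
r [202.5 187.2] [264.4 231.6] [0.4865 0.0105 0.0307] 0.0002
r [238.5 186.2] [254.1 211.7] [ 0.4898 -0.1044  0.0284] 0.0019
```

```bash
cat >> h.py <<'E'
O=np.array([.532,.0131]); YAW=2.1
M=R.from_euler('z',YAW,degrees=True).as_matrix()[:2,:2]
YS={'left':.115,'middle':0.,'right':-.115}
def w(x,y,z): return [*(O+M@[x,y]),z]
def loc(s=None):
    s=s or env.read_state(); return M.T@(np.array(s['position'])[:2]-O)
ROT=[180,0,YAW+90]
def push(x,y,z,F=5,rate=.03):
    hit=env.move_straight(w(x,y,z),rate=rate,force_limit=F)
    s=env.read_state(); print(hit,'x',loc(s)[0].round(4),'F',(M.T@np.array(s['force'])[:2]).round(1),round(s['clock'],1))
    return loc(s)[0]
E
python3 - <<'E'
from h import *
for r in (YAW+90,YAW-90): print(r,env.inverse_kinematics(w(.055,.115,.2),[180,0,r]))
q=[env.inverse_kinematics(w(.055,.115,.2),[180,0,r]) for r in (YAW+90,YAW-90)]
c=np.array(env.read_state()['joint_positions'])
r=[YAW+90,YAW-90][int(np.argmin([np.abs(np.array(a)-c).max() for a in q]))]; print(r)
open('h.py','a').write(f'ROT=[180,0,{r}]\n')
env.gripper_to(.72)
env.goto(w(.055,.115,.2),[180,0,r])
s=env.read_state(); print(s['clock'],s['opening'],s['position'],s['force'])
W=env.grab_frame('wrist'); cv2.imwrite('pics/c.png',W['image'])
for n in ['lever_left_grip']:
    print([(np.round(d['xyz'],3).tolist(),round(d['score'],2)) for d in env.search_frame(W,n)[:3]], w(.055,.115,.119))
E
```

```text
92.1 [ 28.10283274  18.89103971  -2.62648236   0.         -68.48247793
 153.99716726]
-87.9 [ 28.10283274  18.89103971  -2.62648236   0.         -68.48247793
 -26.00283274]
-87.9
3.8417 0.7198906106149526 [0.58263255 0.13095014 0.19996191] [-0.18162797 -0.02860947  0.24924592]
[([0.589, 0.127, 0.132], 0.86)] [np.float64(0.5827490351565722), np.float64(0.13003816926340606), 0.119]
```

View pics/c.png

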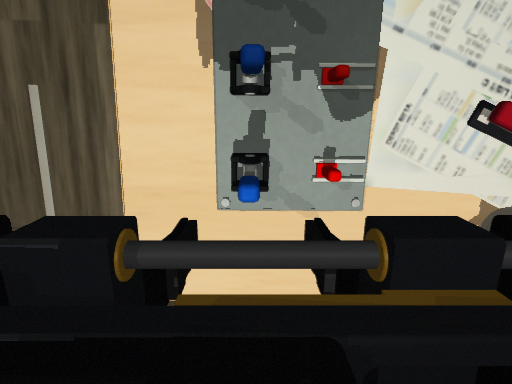

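The wrist view shows the left blue grip at (248,188), centred between the fingers at columns 180 to 320. The middle lever is at (252,58) and the red tabs at (335,75) and (328,172). I'll descend and rock the left lever.

```bash
cat >> h.py <<'E'
def rock(n):
    y=YS[n]; env.move_straight(w(.055,y,.165),rate=.15)
    hit=env.move_straight(w(.055,y,.110),rate=.08,force_limit=5)
    print(n,'down hit',hit)
    if hit: return
    a=push(.005,y,.110); env.move_straight(w(.055,y,.110),rate=.1)
    b=push(.105,y,.110); env.move_straight(w(.055,y,.110),rate=.1)
    print('travel',b-a,'play',b-a-2*(.0313-.010))
    return b-a
E
python3 - <<'E'
from h import *
rock('left')
E
```

```text
left down hit False
False x 0.0051 F [ 0.5 -0.6] 7.0
False x 0.1049 F [ 0.8 -0.1] 9.4
travel 0.09975356133399142 play 0.05715356133399142
```

Run:
```python
from h import *
s=env.read_state(); print(s['position'],s['tool_rot'],s['opening'],s['clock'])
W=env.grab_frame('wrist'); cv2.imwrite('pics/d.png',W['image'])
T=env.grab_frame('side'); cv2.imwrite('pics/e.png',cv2.resize(T['image'][130:330,130:397],(800,600)))
```

```text
[0.58327208 0.13021786 0.11038651] [-1.79937723e+02  1.10592360e-02 -8.78798689e+01] 0.7232491609805679 10.0917
```

View pics/d.png

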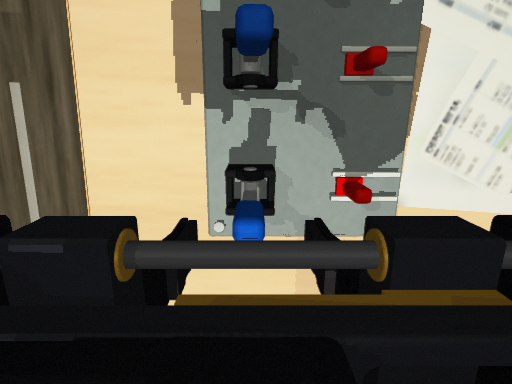

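View pics/e.png

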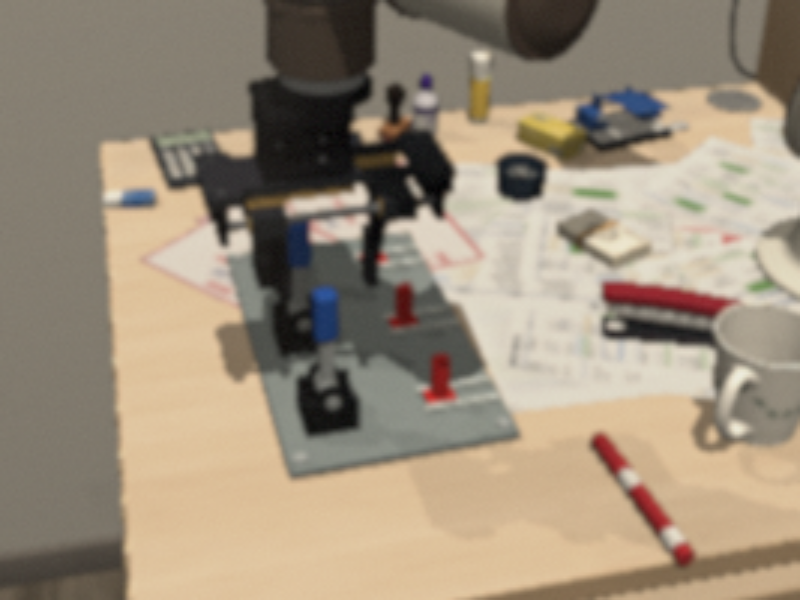

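The wrist view shows the left lever at (248,220), with its top near the jaws. In the side crop the left lever, at (325,310), is in front of the gripper fingers and not between them, so something is off along y. I'll check this by projecting the TCP and the levers into the images.

```bash
cat >> h.py <<'E'
def proj(p,X):
    c=R.from_euler('xyz',p['orientation'],degrees=True).inv().apply(np.array(X)-p['position'])
    return np.array([p['cx']-p['fx']*c[0]/c[2], p['cy']+p['fy']*c[1]/c[2]])
E
python3 - <<'E'
from h import *
s=env.read_state()
W=env.grab_frame('wrist');S=env.grab_frame('side');T=env.grab_frame('top')
print(W['position'],W['orientation'],W['fx'])
for X in (s['position'],w(.055,.115,.119),w(.055,0,.119),w(-.045,.115,.0435)): print(np.round(X,3),*[proj(p,X).round(0) for p in (W,S,T)])
print('crop',(proj(S,s['position'])-[130,130])*3)
c,st=blobs(W,'b',(150,350,0,260)); print(c,st); 
c2,s2=blobs(S,'b',(205,260,175,250)); print(c2.tolist(),s2.tolist())
for n in ['lever_left_grip']: print([(np.round(d['xyz'],3).tolist(),round(d['score'],2)) for d in env.search_frame(W,n)[:3]])
for sgn in (-1,1): print('finger',proj(S,w(.055+.031*sgn,.115,.11)),(proj(S,w(.055+.031*sgn,.115,.11))-130)*3)
i=np.argmax(s2[:,0]+s2[:,1]); j=np.argmax(c[:,1])
P,g=tri(ray(W,c[j]),ray(S,c2[i])); print(P,g)
E
```

```text
[0.58541289 0.06217836 0.30599227] [-1.44109544e+01  5.76953095e-02 -1.77992025e+02] 295.9838520276902
[0.583 0.13  0.11 ] [250. 217.] [238. 237.] [160. 154.]
[0.583 0.13  0.119] [251. 221.] [238. 234.] [159. 153.]
[0.587 0.015 0.119] [251.  31.] [229. 210.] [198. 152.]
[0.483 0.126 0.044] [360. 193.] [277. 252.] [165. 188.]
crop [324.47685698 319.86878712]
[[267.17857143  44.07142857]
 [247.21428571 210.42857143]
 [233.15384615 232.        ]] [[263  34   9  20  28]
 [244 208   8   5  14]
 [233 226   2  13  13]]
[[229.06349206349208, 211.25396825396825], [235.74285714285713, 231.0], [239.72727272727272, 234.72727272727272]] [[226, 205, 7, 13, 63], [234, 226, 8, 15, 35], [238, 231, 4, 8, 11]]
[([0.588, 0.126, 0.13], 0.76)]
finger [250.70715363 234.72488501] [362.12146089 314.17465503]
finger [225.94074117 238.42464036] [287.82222352 325.27392107]
[0.58788405 0.13838645 0.12147164] 0.013663414980275741
```

The TCP projects onto the grip in both views. However, the fingertips in the side crop, about (283,300) and (370,284), sit roughly 9 px above their predicted position. The opened tips are therefore about 25–30 mm higher than the shut-finger TCP and passed over the grip. I'll lower the tool with a force guard and rock again.

```bash
cat >> h.py <<'E'
def rock(n,z=.090):
    y=YS[n]
    if abs(loc()[1]-y)>.03: env.move_straight(w(.055,YS[n] if 0 else loc()[1],.19),rate=.2); env.move_straight(w(.055,y,.19),rate=.25)
    hit=env.move_straight(w(.055,y,z),rate=.06,force_limit=4)
    print(n,'down hit',hit,env.read_state()['position'][2])
    if hit: return
    a=push(.005,y,z,rate=.025); env.move_straight(w(.055,y,z),rate=.1)
    b=push(.105,y,z,rate=.025); env.move_straight(w(.055,y,z),rate=.1)
    print('travel',b-a,'play',b-a-2*(.0313-.010))
    return b-a
E
python3 - <<'E'
from h import *
rock('left')
T=env.grab_frame('side'); cv2.imwrite('pics/f.png',cv2.resize(T['image'][170:290,190:350],(800,600),interpolation=cv2.INTER_CUBIC))
E
```

```text
left down hit False 0.08944187988695465
True x 0.0199 F [ 2.1 -0.2] 12.2
True x 0.0925 F [-1.9  0.8] 14.2
travel 0.07265401199562807 play 0.03005401199562807
```

View pics/f.png

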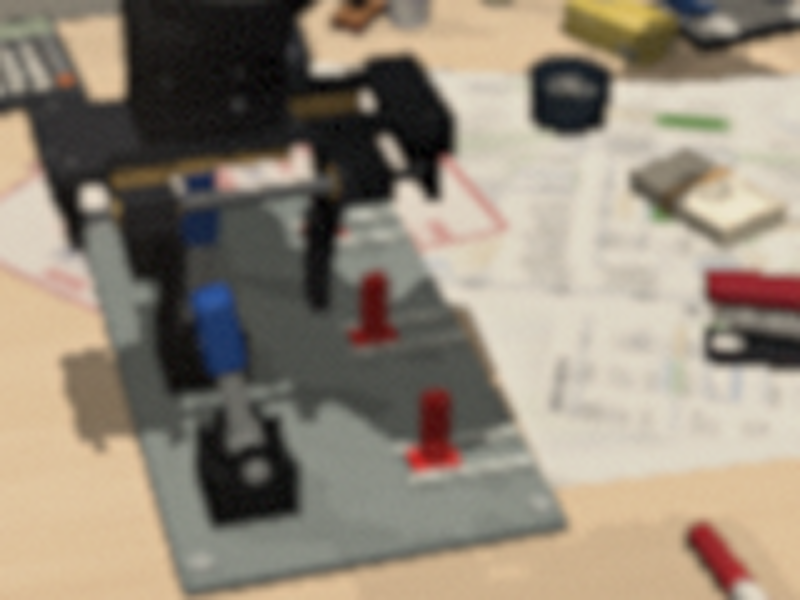

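The side crop shows the left lever clearly leaning to the far side: grip at (217,325), pivot at (250,470). The play of about 30 mm and the 5 N stops on both sides fit a loose lever. I'll lift, confirm the tilt, then push the left slide with the fingers shut and turned 90°.

Run:
```python
from h import *
env.move_straight(w(.055,.115,.21),rate=.15)
q=[(abs(np.array(a)-env.read_state()['joint_positions']).max(),r) for r in (YAW,YAW+180) if (a:=env.inverse_kinematics(w(-.008,.115,.21),[180,0,r])) is not None]
r=min(q)[1]; env.goto(w(-.008,.115,.21),[180,0,r]); env.gripper_to(0)
S=env.grab_frame('side'); T=env.grab_frame('top')
a,_=blobs(S,'b',(205,260,175,250)); print(a.round(1).tolist())
for t in (-.035,.035,.16): print(t,proj(S,w(.055+.075*np.sin(t),.115,.044+.075*np.cos(t))).round(1))
a=push(-.008,.115,.034,F=4,rate=.08); print(env.read_state()['position'])
if env.read_state()['position'][2]<.04:
    push(-.058,.115,.034,F=8,rate=.03)
    env.move_straight(w(loc()[0]+.012,.115,.034),rate=.1)
    env.move_straight(w(loc()[0],.115,.21),rate=.15)
env.goto(w(-.15,.115,.25),[180,0,r])
S=env.grab_frame('side'); T=env.grab_frame('top')
b,sb=blobs(S,'r',(235,310,195,280)); u,_=blobs(T,'r',(145,262,170,217)); print(b.round(1).tolist(),u.round(1).tolist())
cv2.imwrite('pics/g.png',cv2.resize(S['image'][170:290,190:350],(800,600),interpolation=cv2.INTER_CUBIC))
print(env.read_state()['clock'])
```

```text
[[233.1, 235.7], [229.2, 211.8], [220.8, 189.4]]
-0.035 [239.4 233.4]
0.035 [237.3 233.7]
0.16 [233.6 234.5]
False x -0.0077 F [ 0.7 -0. ] 20.7
[0.52004179 0.12786448 0.03436019]
False x -0.0578 F [-0.5 -0.2] 22.6
[[276.4, 256.5], [264.4, 231.6], [254.0, 211.8]] [[166.5, 189.1], [202.6, 187.2], [238.4, 186.3]]
24.775
```

View pics/g.png

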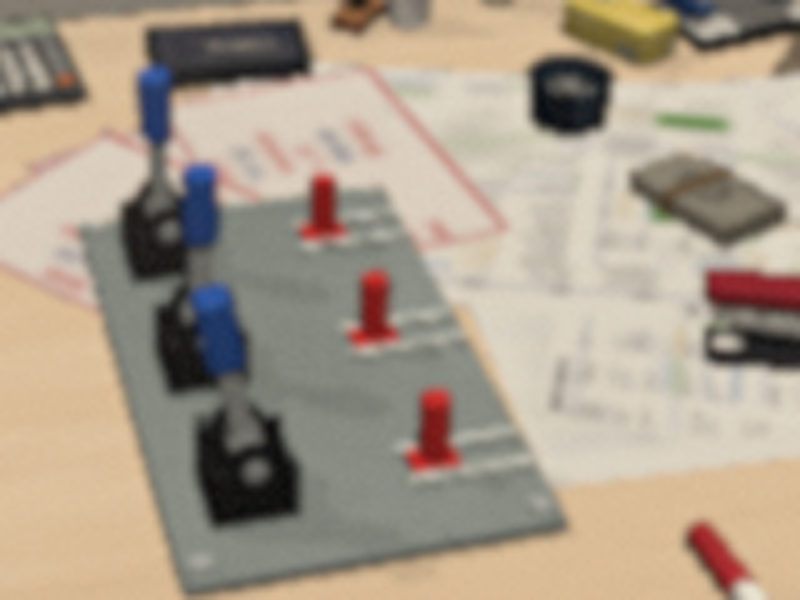

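The left lever stays at the far stop: side column 233.1, against 233.6 predicted for 0.16 rad. The slide did not move, though; the left tab is still at crop (435,430). I'll check the gripper and where the shut fingertips really are.

Run:
```python
from h import *
s=env.read_state(); print(s['opening'],s['position'],s['tool_rot'])
S=env.grab_frame('side'); W=env.grab_frame('wrist')
u=proj(S,s['position']); print(u, proj(W,s['position']),proj(S,np.array(s['position'])+[0,0,.03]))
c=S['image'][100:260,220:420].copy()
cv2.drawMarker(c,tuple(int(v) for v in (u-[220,100]).round()),(0,255,0),0,5)
v=np.zeros((600,800,3),np.uint8); v[:320,:400]=cv2.resize(c,(400,320)); v[:384//1*300//384,400:]=cv2.resize(W['image'],(400,300))
cv2.imwrite('pics/i.png',v[:320])
```

```text
0.006668311243234423 [0.3781008  0.12256867 0.24934063] [1.79950270e+02 6.27615954e-02 2.09141621e+00]
[320.75324617 176.34739446] [250.17034796 216.2792445 ] [321.78264102 165.01278273]
```

View pics/i.png

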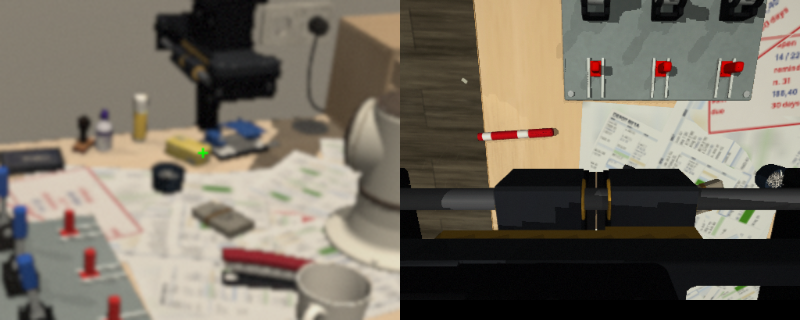

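The gripper is shut, and its tip shows at about row 164. The reported TCP projects to row 176, so the real tips are about 33 mm above the reported TCP in z. I'll command correspondingly lower with the descent guarded; the body stays above 74 mm, clear of the tabs.

Run:
```python
from h import *
r=env.read_state()['tool_rot'][2]
env.goto(w(-.006,.115,.15),[180,0,r])
hit=env.move_straight(w(-.006,.115,.009),rate=.07,force_limit=4); s=env.read_state(); print(hit,s['position'],s['force'])
if s['position'][2]<.014:
    z=s['position'][2]
    push(-.058,.115,z,F=9,rate=.025)
    env.move_straight(w(loc()[0]+.012,.115,z),rate=.1)
env.move_straight(w(loc()[0],loc()[1],.15),rate=.15)
env.goto(w(-.15,.115,.25),[180,0,r])
S=env.grab_frame('side'); T=env.grab_frame('top')
for c,rs in (('r',(235,310,195,285)),('b',(205,260,175,250))): print(blobs(S,c,rs)[0].round(1).tolist())
print([proj(S,w(-.045-t,.115,.031)).round(1) for t in (0,.02,.035)])
cv2.imwrite('pics/j.png',cv2.resize(S['image'][170:290,190:350],(800,600),interpolation=cv2.INTER_CUBIC))
print(env.read_state()['clock'])
```

```text
False [0.52204975 0.12795076 0.00936168] [ 0.89550407  1.04688308 -0.21627606]
False x -0.0579 F [1. 1.] 30.0
[[288.4, 254.5], [264.5, 231.6], [254.0, 211.8]]
[[233.0, 235.9], [229.2, 211.6], [220.8, 189.4]]
[array([276.5, 256. ]), array([283.8, 254.8]), array([289.2, 253.9])]
32.1083
```

View pics/j.png

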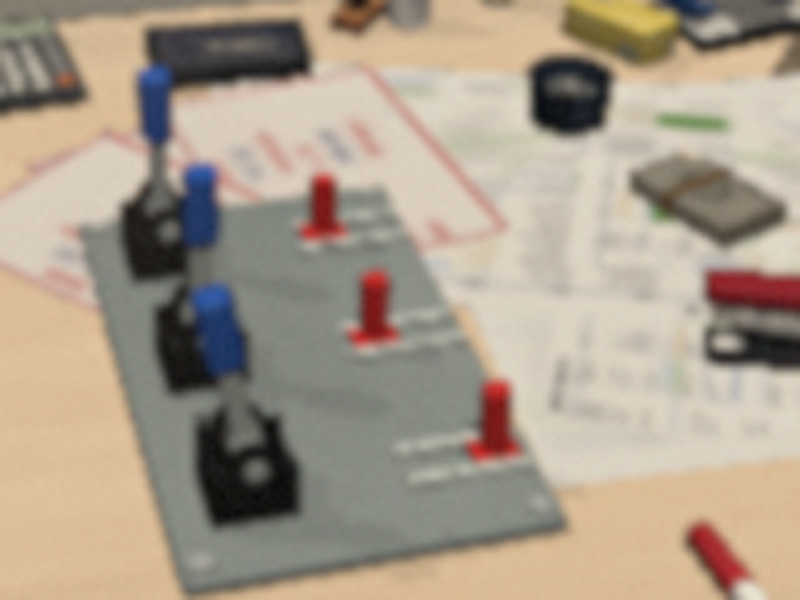

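The left slide is about 32 mm out, with its tab now at crop (495,420). The left lever still leans far at (217,325), and the other two slides are home.

```bash
python3 -c "
from h import *
print(env.close_job())"
```

```text
the job is handed in; nothing more can be done
None
```

The job is handed in: the loose hinge is the left one; I rocked it to its near stop, then its far stop, and left it leaning far (about 0.16 rad), and its slide is about 32 mm out with the other two home; I did not rock the middle or right lever.

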